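# Spot-check an arm-rest force pad with a push gauge

### The job

Check the force pad of the arm trainer before the next session: take the yellow push gauge out of its grey holder by its grip, set its rubber tip wholly inside the orange spot with the gauge square to that tilted pad, and push gently until the plunger is about half in. Finish while still holding it there, steady and pressed: do not put the gauge down or let go. Touch that pad with the gauge only, never push hard or shift either pad, do not touch the pad with the blue spot, and leave the other things on the table where they are.

Things in the scene. Friction and masses are not known exactly. Their poses are not given: they have to be found in the camera images.
- gauge: hand push gauge, loose, about 0.2 kg, upright in the holder's hole, hanging by its dark collar (diameter 42, 6 thick). Origin: on its axis at the collar's underside, which rests on the holder's top; +z up the axis to the grip. Below: barrel of diameter 24, 22 long, then the plunger with its black rubber tip (diameter 14), whose end is 48 mm below the origin when the plunger is out.
- gauge_grip (a point): on the gauge's axis, 58 mm above the gauge's origin: where to pinch. The yellow grip is a square bar 26 x 26, faces square to the gauge's own x and y, from 6 to 76 mm above the origin; either pair of faces serves, anywhere from 36 mm up. A round white dial (diameter 22) stands 4 mm proud of its -x face, 10 to 32 mm above the origin.
- plunger (a joint): how far the gauge's spring plunger is pushed in, m: 0 = fully out (at rest), 0.016 = bottomed; half in = 0.008. Spring of 600 N/m without preload, so half in is about 5 N along the gauge's axis.
- gauge_tip (a point): centre of the flat end of the gauge's rubber tip; +z along the gauge's axis to the grip. It moves up the axis as the plunger goes in.
- holder: fixed grey block 84 x 84 x 90 high with a round hole of diameter 30 right through; origin at the centre of its underside, hole on the centre line. The gauge lifts straight out: its tip is clear of the block once it has risen 48 mm.
- spot_orange (a point): centre of the ORANGE round spot (diameter 32, flush, small black dot in the middle) on the top face of one light blue-grey arm-rest pad, 110 (x) x 84 (y) mm, about 105 mm above the table. +z is the outward normal of the face; x and y lie in the face. The spot lies 14 mm towards -x and 10 mm towards +y from the middle of the face.
- pad_orange (a joint): tilt of the pad with the orange spot, rad: 0 = face level, larger = face turned towards its own -x side (roughly to the robot); starts between 0.12 and 0.45. The hinge is stiff: it keeps its setting under a light push (below 15 N).
- spot_blue (a point): the same point on the other, equal tilted arm-rest pad, whose spot is BLUE. Not to be touched.
- rest_orange: fixed foot (white disc, diameter 100) and column under the pad with the orange spot; origin at the centre of its underside on the table, the pad's tilt axis runs along its y, 80 mm above the origin.
- rest_blue: the same for the pad with the blue spot.
- tape: roll of white tape standing on its flat side, outer diameter 72, hole 52, height 30 (mm); origin at the centre of its underside. A loose bystander, to be left where it is (it may not shift by more than 20 mm).
- clamp: black thumb clamp, 30 x 34 x 60 high (mm); origin at the centre of its underside. A loose bystander, to be left where it is (it may not shift by more than 20 mm).
- cream: yellow cream bottle, diameter 54, height 120 (mm); origin at the centre of its underside. A loose bystander, to be left where it is (it may not shift by more than 20 mm).
- mug: blue ceramic mug, diameter 80, height 90, handle at its own +y side (mm); origin at the centre of its underside. A loose bystander, to be left where it is (it may not shift by more than 20 mm).
- dumbbell: blue-ended dumbbell lying along its own x axis, 160 long, 56 high (mm); origin at the centre of its underside. A loose bystander, to be left where it is (it may not shift by more than 20 mm).
- handgrip: red spring hand grip lying flat, about 150 x 80 x 22 high (mm); origin at the centre of its underside. A loose bystander, to be left where it is (it may not shift by more than 20 mm).
Mind the look-alikes: they are no part of the job. What is shaped like the rest_orange but red is not meant.

How it is judged:
On the way:
1. the gauge is lifted clear out of its holder in the fingers (z of gauge_tip in the frame of holder above 0.095 m and contact force between the fingers and gauge above 2 N), for 0.1 s.
At the end, for the whole second after the job is handed in: Tip end within 9 mm of the orange spot's centre, gauge within 0.14 rad (8 degrees) of square to the pad, plunger in by 4 to 12 mm, pressing the pad with 1.5 to 9 N, held in the fingers, clear of the holder, still (under 0.02 m/s) (distance between gauge_tip and spot_orange below 0.009 m and angle between the z axis of gauge and the z axis of spot_orange, either way round below 0.14 rad and value of joint plunger between 0.004 and 0.012 m and contact force between gauge and rest_orange between 1.5 and 9 N and contact force between the fingers and gauge above 2 N and contact force between gauge and holder below 0.1 N and linear speed of gauge below 0.02 m/s); the arm keeps its last pose, push and grip.
It fails at once if the pad with the orange spot is pushed hard (over 15 N) (contact force between gauge and rest_orange above 15 N).
It fails at once if the orange pad is hit by the gripper or arm (contact force between any of the arm, the fingers and rest_orange above 3 N).
It fails at once if the pad with the blue spot is pressed or knocked (contact force between any of gauge, the fingers, the arm and rest_blue above 1.5 N).
It fails at once if a pad is pushed out of its tilt setting (distance of any of spot_orange, spot_blue from where it was at the start of the episode above 0.006 m).
It fails at once if a bystander is disturbed (distance of any of tape, clamp, cream, mug, dumbbell, handgrip from where it was at the start of the episode above 0.02 m).
It also fails if it takes over 38 s, if anything falls off the work surface, if the arm or the gripper's body presses on something with over 40 N, if the wrist force passes 120 N, or if a joint passes its speed limit or range.

### The arm

A 6-joint arm with a two-finger parallel gripper is mounted at the origin on the work surface. World frame = base frame: x ahead of the robot, y to its left, z up, the work surface at z = 0. Lengths are in m, angles in rad, forces in N, time in s.
With the tool pointing down it reaches from about 0.225 to 0.725 m from the base axis. Payload 3.1 kg.
Tool frame: the origin (TCP) lies on the centre line of the jaws, within the pads' length; the fingertips stand 19 mm ahead of it and the grasp point (between the pads) is the TCP; x points along the fingers, y is the direction in which the jaws open and shut, and the axes are right-handed (so a half turn about x gives the same grasp; the last joint's range is limited). The gripper opens to 85 mm and grips with 20 to 120 N. Pads are 22 mm wide; open, the fingers measure 114 mm over their backs; the gripper's body (76 mm by 85 mm) begins 54 mm behind the grasp point. The pads swing forward as they close: fully open they stand 13 mm farther back than shut.
Start: joints at [1.15, 0.048, 0.099, 1.622, 0, 1.443], TCP at [0.152, 0.503, 0.25] pointing down, gripper open.
Joint ranges: [-2.91, 2.91], [-0.99, 1.94], [-1.21, 1.42], [-2.12, 2.29], [-1.49, 1.47], [-3.14, 3.14]. Speed limits (rad/s): [2.79, 2.79, 3.14, 3.14, 3.14, 3.14].

### API

Orientations are given as a unit quaternion [x, y, z, w].
In Python, from rig import manip gives the robot as it stands.
- The arm moves only by the tool jog_arm, never from a script. Its arguments are lists of equal length, an entry for each row: "rotation": the turn, a rotation vector about the tool's x, y, z in units of 5 degrees (1.0 is 5 degrees), a list of three; "xyz": the shift along the tool's x, y, z in units of 25 mm (1.0 is 25 mm), a list of three; "gripper": the finger opening in mm, from 0 to 85.4. A call has 1 to 10 rows; each row is the pose to reach, as a shift and turn from the pose commanded when the call began, along the tool's axes at that moment; what a row does not reach only later rows make up. A row lasts 1/12 s, in which the tool goes at most 41.7 mm and 7.16 degrees, less where a joint would pass 70% of its speed; a pose out of reach is approached as far as the arm can. A call with a gripper value outside its range is refused whole. The fingers move at their own pace and stop on an object; "grip_force" is the grip in N (left out, the last holds). Time passes only in rows, so rows that repeat a pose let the fingers close. It gives the time, the measured TCP pose, the force and the opening at its end, in the units of the state.
- manip.read_state(): the state, without advancing time (a new reading comes with each control period).
- manip.capture(name): name is "scene" or "side" or "wrist"; returns the picture (420x560x3 uint8, blue, green, red); there is no depth.
- manip.get_calibration(name): a dict with "mtx" (3x3 intrinsics, pixels), "R" (3x3) and "t" (3): a world point X has camera coordinates R X + t. Camera axes: x right, y down, z forward; pixel columns grow to the right and rows downward; lengths in m; the calibration is good to about 2 mm. A picture is of the moment at which its call begins: read the wrist's pose just before it. get_calibration takes no time and is no camera call; for the wrist camera it gives the pose at the moment of the call.
- manip.sign_off(): hands the job in, once; it reports no verdict.
The state is a dict: "time_s": time; "qpos": joint angles; "joint_velocities": joint speeds; "joint_efforts": joint torques, N m; "tcp_pos": TCP position; "tool_rot": TCP orientation; "ft_force": force on the tool from outside, world axes, zero at the start; "torque": the same for the moment, N m; "grip_width": finger opening in m.
Only numpy, scipy, OpenCV 4.12 (cv2) and the standard library are available. Lean on these libraries where they do the work, as an engineer would, in place of code of your own. Each camera call takes 0.05 s, during which the arm holds its last target. There are 200 camera calls.

## Working session

There is one attempt and no reset: what is moved stays moved. The work goes in short steps, Python scripts to look and compute and a tool call to move; the robot and the scene stay as the last step left them, time stands still between calls to the robot, and variables do not carry over. Pictures are saved under pics/ and viewed, about 8 in all and at most 12, crops included, and the job is handed in when it is done.

Besides the shell and the picture viewer there is one more tool, called after "Request:" as a command line: name --argument value ..., lists and objects as JSON in quotes. jog_arm: Moves the arm, as the interface text tells. Its arguments: {"type":"object","properties":{"rotation":{"type":"array","items":{"type":"array","items":{"type":"number"}}},"xyz":{"type":"array","items":{"type":"array","items":{"type":"number"}}},"gripper":{"type":"array","items":{"type":"number"}},"grip_force":{"type":"number"}},"required":["rotation","xyz","gripper"]}

```bash
mkdir -p pics
python3 - <<'E'
from rig import manip
import cv2,numpy as np
s=manip.read_state(); print(s)
for n in ("scene","side"):
    cv2.imwrite(f"pics/{n}0.png",manip.capture(n)); c=manip.get_calibration(n); print(n,c, -np.array(c["R"]).T@np.array(c["t"]))
E
```

```text
{'time_s': 0.0, 'qpos': array([ 1.15018061e+00,  4.87694087e-02,  9.75744491e-02,  1.62202783e+00,
       -2.53780322e-05,  1.44298685e+00]), 'joint_velocities': array([-0.00112196, -0.00051205,  0.00065279, -0.00111557, -0.00011915,
        0.00060879]), 'joint_efforts': array([ 8.04295614e-04, -3.38783813e+01,  3.20013356e+01,  2.02688808e-02,
       -1.54841023e-04,  2.61638561e-06]), 'tcp_pos': array([0.15131917, 0.5021087 , 0.24909571]), 'tool_rot': array([ 0.10232487,  0.69976544, -0.1039814 ,  0.69931811]), 'ft_force': array([ 0.93458467, -0.13045981,  0.48739232]), 'torque': array([-0.02072934, -0.01510328,  0.01931607]), 'grip_width': 0.08522531427357259}
scene {'mtx': array([[499.62958895,   0.        , 277.99603745],
       [  0.        , 499.62958895, 203.15531828],
       [  0.        ,   0.        ,   1.        ]]), 'R': array([[ 0.74364146,  0.66848824, -0.01099334],
       [ 0.54579943, -0.61649199, -0.56748621],
       [-0.38613517,  0.41600612, -0.82330951]]), 't': array([-0.43078781, -0.21398501,  1.56501847])} [ 1.04145324 -0.49500071  1.16232524]
side {'mtx': array([[448.4266013 ,   0.        , 284.11670133],
       [  0.        , 448.4266013 , 204.31460728],
       [  0.        ,   0.        ,   1.        ]]), 'R': array([[ 0.99507425, -0.09895944, -0.00585304],
       [-0.05802079, -0.53351352, -0.8437991 ],
       [ 0.08037921,  0.83998235, -0.53662727]]), 't': array([-0.52837638,  0.12823936,  0.93379049])} [ 0.45815694 -0.76823793  0.60621309]
```

View pics/scene0.png

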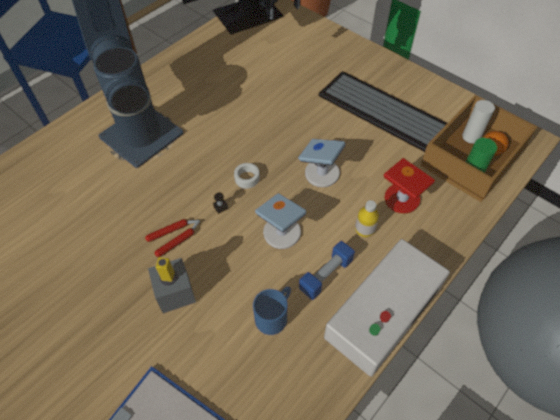

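View pics/side0.png

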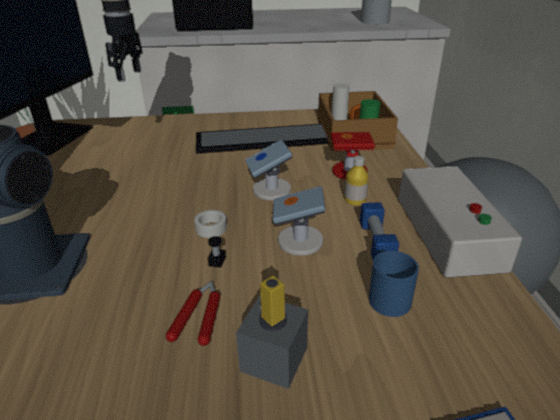

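The scene view shows the gauge at about (165,270), the orange spot at (279,205) and the blue spot at (319,147). In the side view they are at (272,300), (290,202) and (262,157). Next I'll enlarge both for reading pixels.

Run:
```python
import cv2,numpy as np
a=cv2.imread("pics/scene0.png");b=cv2.imread("pics/side0.png")
def crop(im,x,y,w,h,s):
    c=cv2.resize(im[y:y+h,x:x+w],None,fx=s,fy=s,interpolation=cv2.INTER_CUBIC)
    for i in range(0,w,10):
        cv2.line(c,(int(i*s),0),(int(i*s),6 if i%50 else 14),(0,255,0),1)
        cv2.putText(c,str(x+i),(int(i*s),20),0,.3,(0,255,0),1)
    for i in range(0,h,10):
        cv2.line(c,(0,int(i*s)),(6,int(i*s)),(0,255,0),1); cv2.putText(c,str(y+i),(8,int(i*s)+3),0,.3,(0,255,0),1)
    return c
t=np.hstack([crop(a,140,245,66,70,5)[:300,:330],crop(a,245,190,70,60,5)])
t=np.hstack([crop(a,140,250,66,60,6),crop(a,250,190,66,60,6)])
u=np.hstack([crop(b,235,270,79,80,5)[:,:396],crop(b,265,180,66,66,6)[:400,:396]])
h=min(600-t.shape[0],u.shape[0])
u=np.hstack([cv2.resize(crop(b,230,270,88,53,4.5),(396,239)),cv2.resize(crop(b,265,184,66,40,6),(396,240))[:239]])
cv2.imwrite("pics/c1.png",np.vstack([t,u]))
```

```text
Traceback (most recent call last):
ValueError: all the input array dimensions except for the concatenation axis must match exactly, but along dimension 0, the array at index 0 has size 400 and the array at index 1 has size 396
```

```bash
cat > cr.py <<'E'
import cv2,numpy as np
def crop(im,x,y,w,h,s):
    c=cv2.resize(im[y:y+h,x:x+w],None,fx=s,fy=s,interpolation=cv2.INTER_CUBIC)
    for i in range(0,w,10):
        cv2.line(c,(int(i*s),0),(int(i*s),8),(0,255,0),1); cv2.putText(c,str(x+i),(int(i*s),20),0,.35,(0,255,0),1)
    for i in range(0,h,10):
        cv2.line(c,(0,int(i*s)),(8,int(i*s)),(0,255,0),1); cv2.putText(c,str(y+i),(10,int(i*s)+3),0,.35,(0,255,0),1)
    return c
E
python3 - <<'E'
import cv2,numpy as np
from cr import crop
a=cv2.imread("pics/scene0.png");b=cv2.imread("pics/side0.png")
t=np.hstack([crop(a,140,252,66,50,6),crop(a,250,192,66,50,6)])
u=np.hstack([crop(b,240,274,66,50,6),crop(b,265,182,66,50,6)])
cv2.imwrite("pics/c1.png",np.vstack([t,u]))
E
```

```text
(no output)
```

View pics/c1.png

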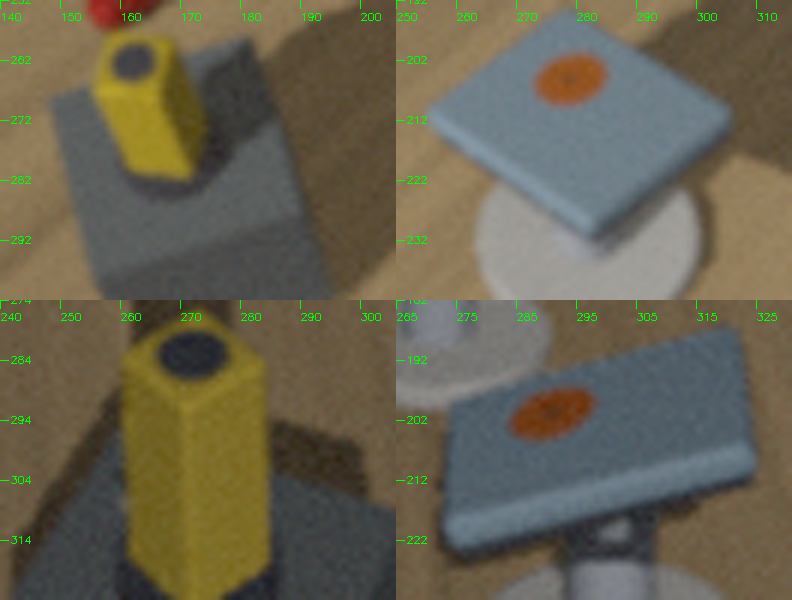

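```bash
cat > geo.py <<'E'
import numpy as np
from rig import manip
from scipy.optimize import least_squares
def ray(n,p,c=None):
    c=c or manip.get_calibration(n);R,t=np.array(c["R"]),np.array(c["t"])
    d=R.T@np.linalg.inv(c["mtx"])@[p[0],p[1],1]; return -R.T@t,d/np.linalg.norm(d)
def onz(n,p,z,c=None):
    o,d=ray(n,p,c); return o+d*(z-o[2])/d[2]
def tri(obs):
    A=np.zeros((3,3));b=np.zeros(3);rs=[ray(*o) for o in obs]
    for o,d in rs: P=np.eye(3)-np.outer(d,d);A+=P;b+=P@o
    x=np.linalg.solve(A,b); return x,[1e3*np.linalg.norm(np.cross(x-o,d)) for o,d in rs]
E
python3 - <<'E'
from geo import *
np.set_printoptions(precision=4,suppress=True)
print("cap",tri([("scene",(162.3,262.5)),("side",(272.2,283.2))]),onz("scene",(162.3,262.5),.166),onz("side",(272.2,283.2),.166))
print("grip side");[print(onz("side",p,.166)) for p in[(260.3,284),(271.7,292.3),(284.3,284.8),(273,277)]]
print("grip scene");[print(onz("scene",p,.166)) for p in[(156.3,266.7),(158.3,258),(169.7,259),(167,267.3)]]
print("spot",tri([("scene",(279,205.3)),("side",(291,200.8))]))
S=[(279,193.7),(255.2,210),(282.8,229.5),(305.7,210.3)];D=[(274.3,199),(273.5,218.5),(324,206.7),(322,187)]
C=[]
for a,b in zip(S,D):
    x,e=tri([("scene",a),("side",b)]);C.append(x);print(x,e)
C=np.array(C)
ex=(C[2]+C[3]-C[0]-C[1])/2;ey=(C[0]+C[3]-C[1]-C[2])/2
print("len",np.linalg.norm(ex),np.linalg.norm(ey),"mid",C.mean(0));
ex/=np.linalg.norm(ex);ey/=np.linalg.norm(ey);n=np.cross(ex,ey);n/=np.linalg.norm(n);print(ex,ey,n,"tilt",np.arccos(n[2]),"yaw",np.arctan2(-n[1],-n[0]),np.arctan2(ex[1],ex[0]))
print("spotpred",C.mean(0)-.014*ex+.010*ey)
print("blue",onz("scene",(319,147),.105),onz("side",(262,157),.105))
print("foot",onz("scene",(282,233),0.005),onz("side",(301,240),.005),"bluefoot",onz("side",(271.5,188),.005))
E
```

```text
cap (array([ 0.4864, -0.2836,  0.163 ]), [np.float64(0.15028701412603157), np.float64(0.1502870141259858)]) [ 0.4878 -0.2841  0.166 ] [ 0.4863 -0.287   0.166 ]
grip side
[ 0.4692 -0.2869  0.166 ]
[ 0.4841 -0.3054  0.166 ]
[ 0.5032 -0.2921  0.166 ]
[ 0.4884 -0.2739  0.166 ]
grip scene
[ 0.4859 -0.3     0.166 ]
[ 0.4723 -0.2827  0.166 ]
[ 0.4936 -0.2672  0.166 ]
[ 0.5049 -0.285   0.166 ]
spot (array([0.5498, 0.0386, 0.0991]), [np.float64(0.5482011037208816), np.float64(0.5482011037210014)])
[0.517  0.0747 0.0832] [np.float64(0.06551472178693576), np.float64(0.06551472178695426)]
[ 0.5083 -0.0076  0.0878] [np.float64(0.645402715322036), np.float64(0.6454027153217736)]
[ 0.6113 -0.0161  0.1143] [np.float64(0.07521288193681323), np.float64(0.07521288193684164)]
[0.6192 0.0624 0.1159] [np.float64(1.8026022330519431), np.float64(1.8026022330521732)]
len 0.10724462376097153 0.08083470250001693 mid [0.564  0.0283 0.1003]
[ 0.9563 -0.0966  0.2759] [ 0.1023  0.9946 -0.0188] [-0.2726  0.0462  0.961 ] tilt 0.28017524166836877 yaw -0.16784024129551361 -0.10063601108134734
spotpred [0.5516 0.0396 0.0963]
blue [0.5041 0.2561 0.105 ] [0.5001 0.2415 0.105 ]
foot [0.5722 0.0241 0.005 ] [0.5709 0.0219 0.005 ] bluefoot [0.5229 0.2567 0.005 ]
```

```bash
cat >> geo.py <<'E'
from scipy.spatial.transform import Rotation as Ro
def tool(xax,yaw):  # tool x axis; jaw y axis near heading yaw
    x=np.array(xax,float);x/=np.linalg.norm(x);y=np.array([np.cos(yaw),np.sin(yaw),0]);y-=x*(x@y);y/=np.linalg.norm(y)
    return Ro.from_matrix(np.c_[x,y,np.cross(x,y)])
def jog(pos,R,p0=None,R0=None):
    s=manip.read_state();p0=s["tcp_pos"] if p0 is None else np.array(p0);R0=R0 or Ro.from_quat(s["tool_rot"])
    print("xyz",np.round(R0.inv().apply(np.array(pos)-p0)/.025,3),"rot",np.round(np.degrees((R0.inv()*R).as_rotvec())/5,3))
E
python3 - <<'E'
from geo import *
np.set_printoptions(precision=3,suppress=True)
s=manip.read_state();R=Ro.from_quat(s["tool_rot"]).as_matrix();c=manip.get_calibration("wrist")
print(R);print("cam in tool",R.T@(-c["R"].T@c["t"]-s["tcp_pos"]),"axes in tool\n",(c["R"]@R).round(3))
jog([.47,.03,.36],tool([0,0,-1],np.radians(70)),[.152,.503,.25])
E
```

```text
[[-0.001  0.289  0.957]
 [-0.002  0.957 -0.289]
 [-1.    -0.002 -0.   ]]
cam in tool [-0.123 -0.    -0.067] axes in tool
 [[-0.001  1.    -0.   ]
 [-0.262  0.     0.965]
 [ 0.965  0.001  0.262]]
xyz [ -4.375 -14.452  17.639] rot [ 0.645 -0.003  0.024]
```

Run:
```python
from geo import *
jog([.52,.05,.36],tool([0,0,-1],np.radians(73)),[.152,.503,.25])
```

```text
xyz [ -4.378 -13.109  19.323] rot [ 0.045 -0.003  0.024]
```

Request:
jog_arm --rotation '[[0,0,0],[0,0,0],[0,0,0],[0,0,0],[0,0,0],[0,0,0],[0,0,0],[0,0,0],[0,0,0],[0,0,0]]' --xyz '[[-4.4,-13.1,19.3],[-4.4,-13.1,19.3],[-4.4,-13.1,19.3],[-4.4,-13.1,19.3],[-4.4,-13.1,19.3],[-4.4,-13.1,19.3],[-4.4,-13.1,19.3],[-4.4,-13.1,19.3],[-4.4,-13.1,19.3],[-4.4,-13.1,19.3]]' --gripper '[70,70,70,70,70,70,70,70,70,70]'

```text
time_s: 0.93
tcp_pos: [0.4102, 0.1828, 0.3276]
tool_rot: [0.103, 0.7, -0.103, 0.699]
ft_force: [1.5, 1.0, -0.2]
grip_width: 0.07
```

Run:
```python
from geo import *
s=manip.read_state();print(s["tcp_pos"],s["time_s"],s["qpos"])
jog([.52,.05,.36],tool([0,0,-1],np.radians(73)))
```

```text
[0.41018146 0.1828476  0.32758304] 0.9333 [ 2.69691915e-01 -1.12999876e-01  9.80513150e-02  1.78216067e+00
  1.74562974e-04  5.62557506e-01]
xyz [-1.299 -3.819  5.739] rot [ 0.044 -0.004  0.   ]
```

Request:
jog_arm --rotation '[[0,0,0],[0,0,0],[0,0,0],[0,0,0],[0,0,0],[0,0,0],[0,0,0],[0,0,0]]' --xyz '[[-1.3,-3.8,5.7],[-1.3,-3.8,5.7],[-1.3,-3.8,5.7],[-1.3,-3.8,5.7],[-1.3,-3.8,5.7],[-1.3,-3.8,5.7],[-1.3,-3.8,5.7],[-1.3,-3.8,5.7]]' --gripper '[70,70,70,70,70,70,70,70]'

```text
time_s: 1.6
tcp_pos: [0.5176, 0.0537, 0.3598]
tool_rot: [0.103, 0.7, -0.103, 0.699]
ft_force: [0.0, -0.3, -0.0]
grip_width: 0.0703
```

Run:
```python
from geo import *
import cv2,pickle
from cr import crop
c=manip.get_calibration("wrist");im=manip.capture("wrist");s=manip.read_state();print(s["tcp_pos"],s["time_s"])
pickle.dump(c,open("w1.pkl","wb"));cv2.imwrite("pics/w1.png",crop(im,0,0,560,420,1.4)[:588,:784])
cv2.imwrite("pics/w1raw.png",im)
```

```text
[0.51755998 0.0539288  0.36004641] 1.65
```

View pics/w1.png

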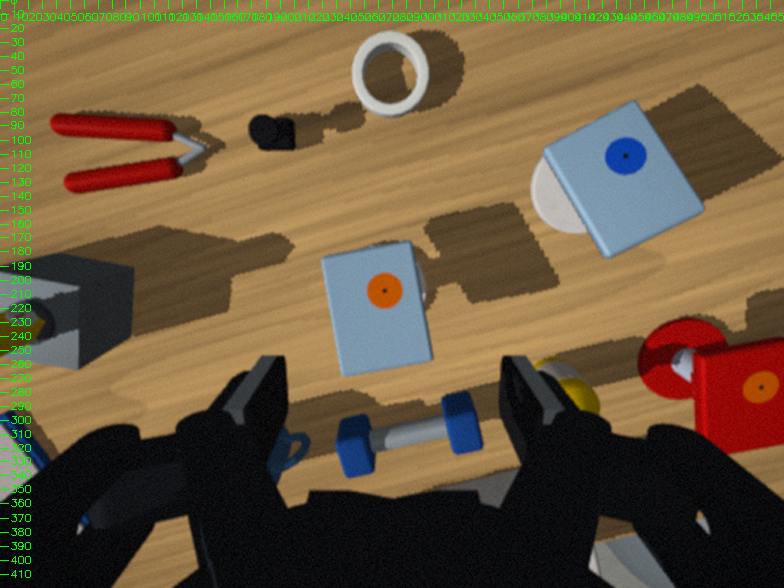

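```bash
cat > fit.py <<'E'
from geo import *
import pickle
np.set_printoptions(precision=4,suppress=True)
K={"scene":manip.get_calibration("scene"),"side":manip.get_calibration("side"),"w":pickle.load(open("w1.pkl","rb"))}
# order: spot, (-,+),(-,-),(+,-),(+,+)
O={"scene":[(279,205.3),(279,193.7),(255.2,210),(282.8,229.5),(305.7,210.3)],
"side":[(291,200.8),(274.3,199),(273.5,218.5),(324,206.7),(322,187)],
"w":[(274.3,207.9),(292.9,172.1),(230.7,183.6),(245,267.9),(308.6,255.7)]}
def pts(v):
    hx,hy=.055*v[5],.042*v[5];L=np.array([[0,0,0]]+[[a*hx+.014,b*hy-.010,0] for a,b in((-1,1),(-1,-1),(1,-1),(1,1))])
    R=(Ro.from_euler("z",v[3])*Ro.from_euler("y",-v[4]));return R,v[:3]+R.apply(L)
def res(v,use=("scene","side","w")):
    r=[]
    P=pts(v)[1]
    for n in use:
        c=K[n];q=P@c["R"].T+c["t"];q=q@c["mtx"].T;r.append((q[:,:2]/q[:,2:]-O[n])*np.array([[2],[1],[1],[1],[1]]))
    return np.concatenate(r).ravel()
if __name__=="__main__":
    v0=[.55,.039,.098,-.1,.28,1]
    for use in (("scene","side","w"),("scene","side"),("scene","w"),("side","w")):
        f=least_squares(res,v0,kwargs=dict(use=use),x_scale=[.1]*6);print(use,f.x,"n",pts(f.x)[0].apply([0,0,1]),"rms",np.sqrt(np.mean(f.fun**2)))
E
python3 fit.py
```

```text
('scene', 'side', 'w') [ 0.5491  0.0374  0.0981 -0.1008  0.2665  0.9632] n [-0.2621  0.0265  0.9647] rms 0.9514561160987772
('scene', 'side') [ 0.5507  0.039   0.0979 -0.0956  0.2674  0.9654] n [-0.263   0.0252  0.9645] rms 0.6292295605204563
('scene', 'w') [ 0.5487  0.0374  0.0979 -0.1008  0.2679  0.9627] n [-0.2633  0.0266  0.9643] rms 0.9021338077789643
('side', 'w') [ 0.5489  0.037   0.0981 -0.1028  0.2671  0.9632] n [-0.2626  0.0271  0.9645] rms 0.9078126499865595
```

Run:
```python
from geo import *
jog([.487,-.286,.28],tool([0,0,-1],np.radians(37)))
```

```text
xyz [  3.196 -13.377   2.732] rot [ 7.266 -0.009 -0.   ]
```

Request:
jog_arm --rotation '[[7.25,0,0],[7.25,0,0],[7.25,0,0],[7.25,0,0],[7.25,0,0],[7.25,0,0],[7.25,0,0],[7.25,0,0],[7.25,0,0],[7.25,0,0]]' --xyz '[[3.2,-13.4,2.7],[3.2,-13.4,2.7],[3.2,-13.4,2.7],[3.2,-13.4,2.7],[3.2,-13.4,2.7],[3.2,-13.4,2.7],[3.2,-13.4,2.7],[3.2,-13.4,2.7],[3.2,-13.4,2.7],[3.2,-13.4,2.7]]' --gripper '[70,70,70,70,70,70,70,70,70,70]'

```text
time_s: 2.48
tcp_pos: [0.4852, -0.2894, 0.2777]
tool_rot: [0.316, 0.633, -0.317, 0.631]
ft_force: [0.6, 0.6, -0.6]
grip_width: 0.0699
```

Request:
jog_arm --rotation '[[0,0,0],[0,0,0],[0,0,0]]' --xyz '[[0,0,0],[0,0,0],[0,0,0]]' --gripper '[70,70,70]'

```text
time_s: 2.73
tcp_pos: [0.487, -0.2857, 0.2811]
tool_rot: [0.315, 0.633, -0.315, 0.634]
ft_force: [0.5, -0.2, 0.5]
grip_width: 0.07
```

Run:
```python
from geo import *
import cv2,pickle
from cr import crop
c=manip.get_calibration("wrist");im=manip.capture("wrist");s=manip.read_state();print(s["tcp_pos"],s["time_s"])
pickle.dump(c,open("w2.pkl","wb"))
p=c["mtx"]@(c["R"]@np.array([.487,-.286,.166])+c["t"]);p=(p/p[2])[:2];print(p)
x,y=int(p[0])-90,max(0,int(p[1])-70)
cv2.imwrite("pics/w2.png",crop(im,x,y,180,140,4))
jog([.487,-.286,.28],tool([0,0,-1],np.radians(37)))
```

```text
[ 0.48710681 -0.28585646  0.28108804] 2.7833
[280.58414671 212.86087976]
xyz [ 0.044 -0.007  0.002] rot [ 0.026  0.015 -0.008]
```

View pics/w2.png

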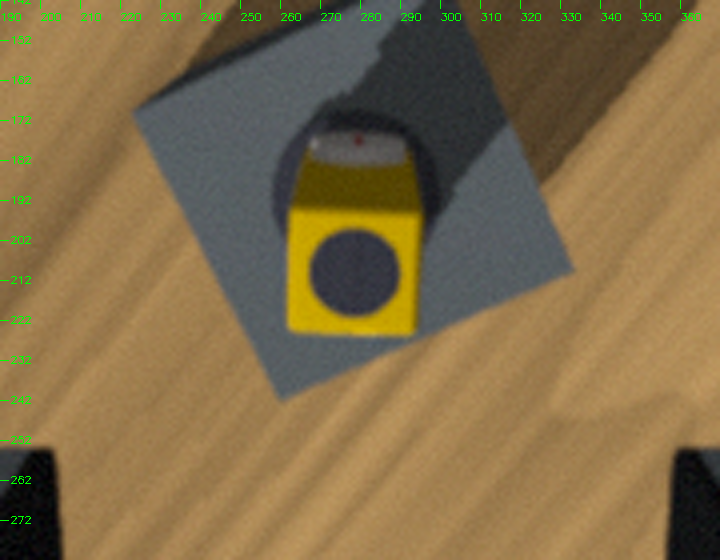

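Run:
```python
from geo import *
import pickle
p=onz("w",(278.5,210),.166,pickle.load(open("w2.pkl","rb")));print(p)
jog([p[0],p[1],.148],tool([0,0,-1],np.radians(37-1.5)))
```

```text
[ 0.48432783 -0.28514065  0.166     ]
xyz [ 5.323 -0.075 -0.097] rot [ 0.326  0.014 -0.008]
```

Request:
jog_arm --rotation '[[0.33,0,0],[0.33,0,0],[0.33,0,0],[0.33,0,0],[0.33,0,0],[0.33,0,0],[0.33,0,0],[0.33,0,0],[0.33,0,0],[0.33,0,0]]' --xyz '[[1,-0.07,-0.1],[2,-0.07,-0.1],[3,-0.07,-0.1],[3.8,-0.07,-0.1],[4.5,-0.07,-0.1],[5.0,-0.07,-0.1],[5.3,-0.07,-0.1],[5.3,-0.07,-0.1],[5.3,-0.07,-0.1],[5.3,-0.07,-0.1]]' --gripper '[70,70,70,70,70,70,70,70,70,70]'

```text
time_s: 3.62
tcp_pos: [0.4844, -0.287, 0.1492]
tool_rot: [0.324, 0.627, -0.325, 0.629]
ft_force: [-0.2, 0.7, -0.3]
grip_width: 0.0698
```

Request:
jog_arm --rotation '[[0,0,0],[0,0,0],[0,0,0],[0,0,0],[0,0,0],[0,0,0],[0,0,0],[0,0,0],[0,0,0],[0,0,0]]' --xyz '[[0,0,0],[0,0,0],[0,0,0],[0,0,0],[0,0,0],[0,0,0],[0,0,0],[0,0,0],[0,0,0],[0,0,0]]' --gripper '[45,35,30,24,18,18,18,18,18,18]' --grip_force 60

```text
time_s: 4.45
tcp_pos: [0.484, -0.2869, 0.1483]
tool_rot: [0.325, 0.628, -0.325, 0.629]
ft_force: [1.0, 0.2, 5.3]
grip_width: 0.0252
```

Request:
jog_arm --rotation '[[0,0,0],[0,0,0],[0,0,0],[0,0,0],[0,0,0],[0,0,0],[0,0,0],[0,0,0],[0,0,0],[0,0,0]]' --xyz '[[-0.2,0,0],[-0.6,0,0],[-1.2,0,0],[-2,0,0],[-2.8,0,0],[-3.6,0,0],[-4.4,0,0],[-5.2,0,0],[-6,0,0],[-6,0,0]]' --gripper '[18,18,18,18,18,18,18,18,18,18]'

```text
time_s: 5.28
tcp_pos: [0.4843, -0.2875, 0.302]
tool_rot: [0.324, 0.626, -0.325, 0.63]
ft_force: [0.0, -0.7, -0.8]
grip_width: 0.0255
```

Run:
```python
from geo import *
s=manip.read_state();print(s["tcp_pos"],s["ft_force"],s["grip_width"],s["qpos"])
n=np.array([-.262,.0265,.965]);n/=np.linalg.norm(n);sp=np.array([.549,.0375,.098])
print(sp+n*(.106+.06))
jog(sp+n*(.106+.06),tool(-n,np.radians(70)))
```

```text
[ 0.48430511 -0.28748777  0.30195636] [ 0.02485215 -0.68075429 -0.78055292] 0.02552860793309041 [-6.54563454e-01  1.63831434e-01  3.28199994e-01  1.72909979e+00
 -3.94085362e-04  2.99873969e-01]
[0.50552042 0.04189774 0.25814427]
xyz [  1.704   8.306 -10.271] rot [-6.988 -2.578  1.617]
```

Request:
jog_arm --rotation '[[-0.7,-0.26,0.16],[-1.4,-0.5,0.32],[-2.1,-0.8,0.5],[-2.8,-1.04,0.65],[-3.5,-1.3,0.8],[-4.2,-1.55,0.97],[-4.9,-1.8,1.13],[-5.6,-2.06,1.3],[-6.3,-2.3,1.45],[-7,-2.58,1.62]]' --xyz '[[0,0.8,-1.0],[0,1.6,-2.0],[0,2.4,-3.0],[0,3.3,-4.1],[0.2,4.1,-5.1],[0.5,5.0,-6.2],[0.8,5.8,-7.2],[1.1,6.6,-8.2],[1.4,7.5,-9.2],[1.7,8.3,-10.3]]' --gripper '[18,18,18,18,18,18,18,18,18,18]'

```text
time_s: 6.12
tcp_pos: [0.5029, 0.0448, 0.2525]
tool_rot: [0.125, 0.6, -0.11, 0.782]
ft_force: [0.6, 1.8, -0.9]
grip_width: 0.0252
```

Request:
jog_arm --rotation '[[0,0,0],[0,0,0],[0,0,0],[0,0,0]]' --xyz '[[0,0,0],[0,0,0],[0,0,0],[0,0,0]]' --gripper '[18,18,18,18]'

```text
time_s: 6.45
tcp_pos: [0.5039, 0.0424, 0.2546]
tool_rot: [0.127, 0.599, -0.112, 0.783]
ft_force: [-0.6, 0.2, -2.3]
grip_width: 0.0253
```

Run:
```python
from geo import *
import cv2
from cr import crop
s=manip.read_state();print(s["tcp_pos"],s["ft_force"],s["grip_width"],s["time_s"])
a=manip.capture("scene");b=manip.capture("side");s=manip.read_state();R=Ro.from_quat(s["tool_rot"])
n=np.array([-.262,.0265,.965]);n/=np.linalg.norm(n);sp=np.array([.549,.0375,.098])
print("tool x",R.apply([1,0,0]))
for k,d in(("top",-.018),("collar",.058),("tip",.106)):
    X=s["tcp_pos"]+R.apply([d,0,0])
    for m in("scene","side"):
        c=manip.get_calibration(m);q=c["mtx"]@(c["R"]@X+c["t"]);print(k,m,X.round(4),(q/q[2])[:2].round(1))
jog(sp+n*(.106+.02),tool(-n,np.radians(70)))
w=manip.capture("wrist")
cv2.imwrite("pics/h1.png",np.hstack([crop(a,225,130,100,120,4),crop(b,245,110,98,120,4)])[:600])
cv2.imwrite("pics/h1w.png",w)
```

```text
[0.50391054 0.04240286 0.25455925] [-0.61508571  0.18406944 -2.25141411] 0.025342858805278447 6.45
tool x [ 0.25758533 -0.02321749 -0.96597658]
top scene [0.4996 0.0425 0.2725] [263.5 150.8]
top side [0.4996 0.0425 0.2725] [264.9 124.6]
collar scene [0.5192 0.0408 0.1991] [269.9 175. ]
collar side [0.5192 0.0408 0.1991] [275.7 158.8]
tip scene [0.5316 0.0397 0.1527] [273.7 189.2]
tip side [0.5316 0.0397 0.1527] [282.1 178.9]
xyz [1.497 0.013 0.087] rot [-0.023 -0.061 -0.018]
```

View pics/h1.png

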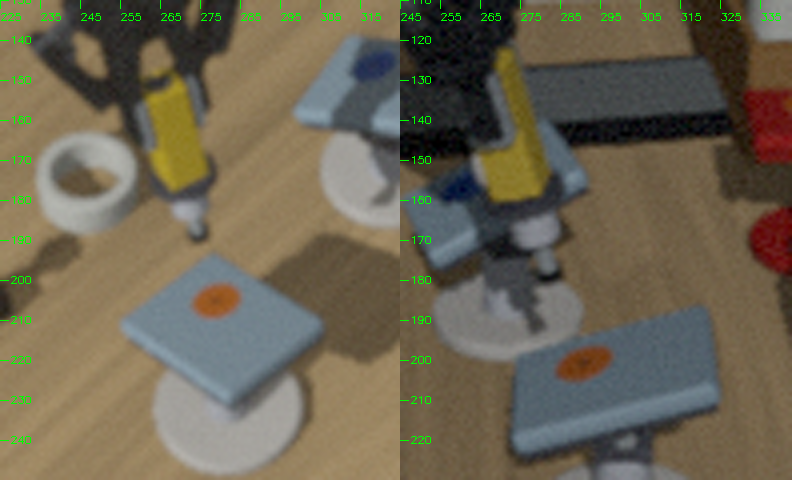

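Tip shows at (274.3,189.2) in scene and (282,179) in side, within a pixel of the model, so the gauge sits straight in the jaws.

Request:
jog_arm --rotation '[[0,-0.06,0],[0,-0.06,0],[0,-0.06,0],[0,-0.06,0],[0,-0.06,0],[0,-0.06,0],[0,-0.06,0],[0,-0.06,0]]' --xyz '[[0.4,0,0.05],[0.8,0,0.09],[1.2,0,0.09],[1.5,0,0.09],[1.5,0,0.09],[1.5,0,0.09],[1.5,0,0.09],[1.5,0,0.09]]' --gripper '[18,18,18,18,18,18,18,18]'

```text
time_s: 7.27
tcp_pos: [0.516, 0.0418, 0.2201]
tool_rot: [0.126, 0.597, -0.111, 0.785]
ft_force: [-0.2, -0.5, -2.0]
grip_width: 0.0255
```

Run:
```python
from geo import *
import cv2
from cr import crop
a=manip.capture("scene");b=manip.capture("side");s=manip.read_state();R=Ro.from_quat(s["tool_rot"])
print(s["tcp_pos"],s["ft_force"],s["time_s"])
n=np.array([-.262,.0265,.965]);n/=np.linalg.norm(n);sp=np.array([.549,.0375,.098])
X=s["tcp_pos"]+R.apply([.106,0,0]);print("tip",X,"h",(X-sp)@n,"lat",(X-sp)-((X-sp)@n)*n,"ang",np.arccos(-R.apply([1,0,0])@n))
for m in("scene","side"):
    c=manip.get_calibration(m);
    for Y in (X,sp):q=c["mtx"]@(c["R"]@Y+c["t"]);print(m,(q/q[2])[:2].round(1))
jog(sp+n*.106,tool(-n,np.radians(70)))
cv2.imwrite("pics/h2.png",np.hstack([crop(a,250,165,66,66,6),crop(b,265,155,66,66,6)]))
```

```text
[0.51603506 0.04187826 0.22024383] [ 0.50305541 -0.3839701  -2.1403509 ] 7.3667
tip [0.54400452 0.03932344 0.11803237] h 0.020682464150609505 lat [4.21781731e-04 1.27551117e-03 7.94878419e-05] ang 0.003112062616401715
scene [277.5 199.9]
scene [278.6 205.8]
side [288.1 193. ]
side [290.5 201.4]
xyz [ 0.827 -0.044  0.004] rot [ 0.005  0.012 -0.033]
```

View pics/h2.png

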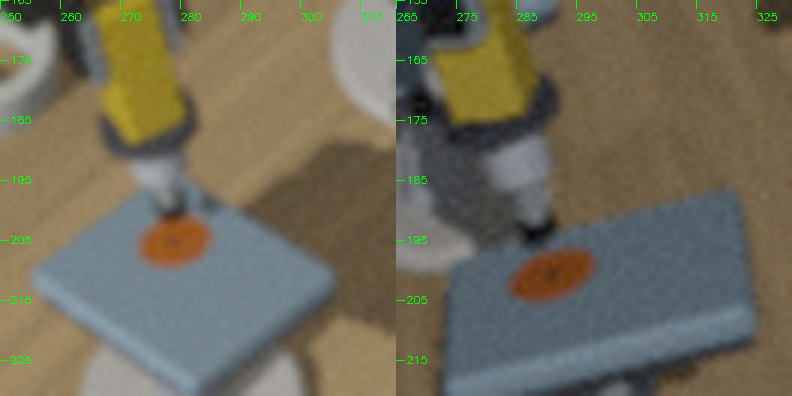

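Run:
```python
from geo import *
n=np.array([-.262,.0265,.965]);n/=np.linalg.norm(n)
t,e=tri([("scene",(278.5,199.9)),("side",(288.3,193.6))]);s,f=tri([("scene",(278.7,205.1)),("side",(291,200.5))])
d=t-s;print(t,e,s,f,d,d@n,d-(d@n)*n)
```

```text
[0.54461902 0.0424924  0.11480667] [np.float64(0.25551331224380397), np.float64(0.2555133122437564)] [0.54954942 0.03771662 0.10050726] [np.float64(0.6887746104326501), np.float64(0.6887746104325759)] [-0.00493039  0.00477578  0.01429941] 0.015212907381532066 [-0.00094575  0.00437275 -0.00037685]
```

Request:
jog_arm --rotation '[[0,0,0],[0,0,0],[0,0,0],[0,0,0],[0,0,0],[0,0,0],[0,0,0],[0,0,0]]' --xyz '[[0,-0.09,0.035],[0.1,-0.09,0.035],[0.2,-0.09,0.035],[0.3,-0.09,0.035],[0.4,-0.09,0.035],[0.48,-0.09,0.035],[0.48,-0.09,0.035],[0.48,-0.09,0.035]]' --gripper '[18,18,18,18,18,18,18,18]'

```text
time_s: 8.03
tcp_pos: [0.5188, 0.0392, 0.2075]
tool_rot: [0.126, 0.597, -0.111, 0.784]
ft_force: [-1.0, -0.3, -2.4]
grip_width: 0.0255
```

```bash
cat > f.py <<'E'
from geo import *
n=np.array([-.262,.0265,.965]);n/=np.linalg.norm(n);sp=np.array([.549,.0375,.098])
F=[]
for i in range(3): manip.capture("side");s=manip.read_state();F.append(s["ft_force"])
R=Ro.from_quat(s["tool_rot"]);X=s["tcp_pos"]+R.apply([.106,0,0]);d=X-sp
print("F.n",np.array(F)@n,np.mean(F,0),"h",d@n,"lat",d-(d@n)*n,"ang",np.arccos(-R.apply([1,0,0])@n),s["time_s"],s["grip_width"])
E
python3 f.py
```

```text
F.n [-1.79367172 -1.60744344 -2.56859799] [-0.50952624 -0.19563932 -2.1956312 ] h 0.008093187159999541 lat [-3.44281554e-06 -1.13691304e-03  3.02861947e-05] ang 0.002592775207793321 8.1833 0.02550022123053284
```

Request:
jog_arm --rotation '[[0,0,0],[0,0,0],[0,0,0],[0,0,0],[0,0,0],[0,0,0]]' --xyz '[[0.08,0,0],[0.16,0,0],[0.24,0,0],[0.32,0,0],[0.32,0,0],[0.32,0,0]]' --gripper '[18,18,18,18,18,18]'

```text
time_s: 8.68
tcp_pos: [0.5212, 0.039, 0.2005]
tool_rot: [0.126, 0.597, -0.111, 0.785]
ft_force: [-1.0, 0.6, 0.3]
grip_width: 0.0257
```

```bash
python3 f.py
```

```text
F.n [-0.22013418  0.0218568   0.31038044] [-0.87411945  0.03425166 -0.19953224] h 0.00030531210707249336 lat [ 1.56640888e-04 -1.10775831e-03  7.29487127e-05] ang 0.0027838053695245896 8.8333 0.02534479476419538
```

Request:
jog_arm --rotation '[[0,0,0],[0,0,0],[0,0,0],[0,0,0],[0,0,0]]' --xyz '[[0.05,0,0],[0.1,0,0],[0.16,0,0],[0.16,0,0],[0.16,0,0]]' --gripper '[18,18,18,18,18]'

```text
time_s: 9.25
tcp_pos: [0.5223, 0.0389, 0.1967]
tool_rot: [0.126, 0.597, -0.111, 0.785]
ft_force: [-1.9, 0.0, 1.9]
grip_width: 0.0255
```

```bash
python3 f.py
```

```text
F.n [2.59577284 3.0559531  2.36412614] [-1.72300768  0.47242074  2.28887731] h -0.003776179778868654 lat [ 1.55691065e-04 -1.08114947e-03  7.19601244e-05] ang 0.0027968391779163385 9.4 0.02516416871373033
```

Force has risen about 4.7 N over the free baseline, so the plunger is in by about 7.7 mm. I'll check where the tip sits.

```bash
python3 - <<'E'
import cv2,numpy as np
from rig import manip
from cr import crop
a=manip.capture("scene");b=manip.capture("side")
cv2.imwrite("pics/h3.png",np.hstack([crop(a,250,165,66,66,6),crop(b,265,155,66,66,6)]))
E
python3 f.py
```

```text
F.n [3.44621779 2.69119928 2.2292728 ] [-0.83153333  0.21318084  2.65925602] h -0.0038941796001351328 lat [ 1.15294330e-04 -1.07634200e-03  6.08602874e-05] ang 0.0027544392419848684 9.65 0.025283030071243284
```

View pics/h3.png

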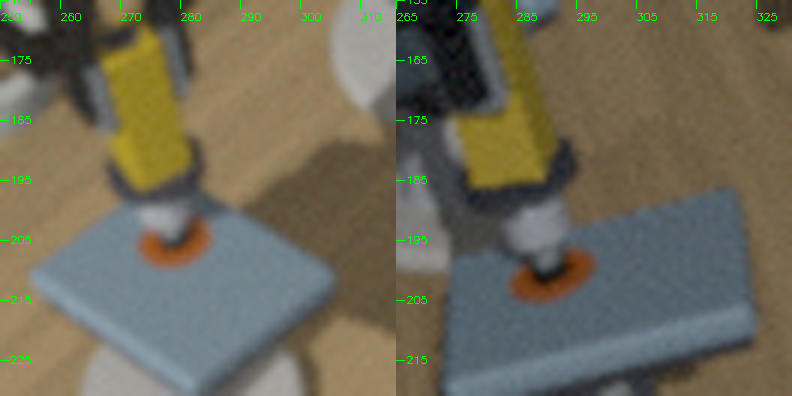

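The rubber tip lies near the spot's centre in both views: scene about (279,204.7) and side about (290,200.5). Orange shows all round it, and the pad hasn't moved.

```bash
python3 -c "
from rig import manip
print(manip.sign_off())"
```

```text
the job is handed in; nothing more can be done
None
```

The gauge is out of its holder and I handed the job in at about 9.7 s, still holding it pressed on the orange spot. No verdict was reported, so these are my own last checks:

- **Position:** both camera views show the tip within about 3 mm of the spot's centre, with orange visible all round it.
- **Angle:** the tool is within 0.003 rad of my estimate of the pad's normal. That estimate agreed across camera pairs; the gauge itself looked straight in the jaws.
- **Push:** about 4.7 N above the free reading, which puts the plunger in by about 7.5–8 mm. Readings varied by about ±0.6 N.
- **Grip and pads:** the grip held at 25 mm opening with 60 N set. The orange pad did not visibly shift. I saw nothing touch the blue pad or the other things, but did not measure them at the end.

One disagreement: the tip touched about 4 mm before my position estimate predicted, so I set the depth by force rather than position.

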